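# Offer a walnut on the tasting paddle

### The job

Get a tasting ready for a customer: first turn the eight-sided steel cup, which stands mouth-down, mouth-up so that it stands on the bare counter ready for the shells, and let go of it. Then pick up the wooden tasting paddle by its handle and hold it out over the black rubber serving mat, about 15 cm above it, level and still, with the loose walnut in its pocket the whole time and never touched; finish while still holding the paddle there. Leave everything else on the counter where it is.

Things in the scene. Friction and masses are not known exactly. Their poses are not given: they have to be found in the camera images.
- cup_mid (a point): Middle (on the axis, half-way up) of the eight-sided straight steel cup: 60 mm across flats, 65 across corners, 80 mm tall, wall 3 mm, about 0.11 kg, starting on its open mouth. z axis points from mouth to closed base: up at the start, must end pointing down. Flats face x, y and the diagonals between. Laid on its side it rests on a flat, this point 30 mm up, and does not roll.
- cup: The same eight-sided cup; origin at the centre of its mouth, 40 mm from cup_mid, same axes.
- paddle_grip (a point): Middle of the tasting paddle's handle. Paddle: one piece of pale wood, 22 mm thick, about 0.17 kg, lying flat; board 100 x 96 mm with a round pocket, straight handle 24 mm wide, 22 mm thick, about 105 mm long. The point is at half thickness (11 mm above the underside), 45 mm from the board's edge, 95 mm from the pocket's centre. x axis: along the handle towards the board; z up.
- paddle: The same paddle; origin at the centre of the board's underside, same axes as paddle_grip.
- pocket (a point): Centre of the floor of the paddle's round pocket (56 mm wide, 5 mm deep, flat floor 17 mm above the paddle's underside), in the middle of the board. Same axes as paddle_grip.
- walnut_mid (a point): Centre of the walnut in its shell: a 34 mm brown ball, about 14 g, lying loose in the paddle's pocket, where it can roll about 18 mm off centre; it climbs out over the pocket rim if the paddle is tipped to about 40 degrees or jerked.
- mat: The black ribbed rubber serving mat, 130 mm (x) by 180 mm (y), 3 mm thick, fixed to the counter near its customer side; origin at the centre of its underside.
- counter: The wooden counter top; its surface is at height 0.
- tumbler: Bystander: round steel tumbler standing mouth-up, 66 mm wide, 90 mm tall; origin under its centre.
- jar: Bystander: lidded amber glass jar, 72 mm wide, 110 mm tall; origin under its centre.
- bottle: Bystander: white plastic bottle, 52 mm wide, 150 mm tall; origin under its centre.
- coin_dish: Bystander: flat white coin dish, 120 mm wide, 18 mm tall; origin under its centre.
- bowl: Bystander: white bowl, 110 mm wide, 45 mm tall; origin under its centre.
- nutcracker: Bystander: steel nutcracker lying flat, about 170 mm long and 13 mm high along its x axis; origin near its middle.
- scoop: Bystander: aluminium hand scoop, about 200 mm long along its x axis (handle to -x), 70 mm wide, 45 mm tall; origin near its middle.
- walnut: The same walnut; origin on its shell, 17 mm from the centre, and turning with it as it rolls.
Not all that is in view belongs to the job. There is more than one size of the paddle; the job needs the largest. What is shaped like the cup but purple is not meant.

How it is judged:
On the way, in this order (a step that is already met when the one before it is completed fails the run):
1. the eight-sided cup stands mouth-up on the counter, let go and at rest (angle between cup_mid's own z axis and vertical above 2.99 rad and height (world z) of cup_mid between 0.035 and 0.047 m and linear speed of cup below 0.02 m/s and angular speed of cup below 0.2 rad/s and contact force between the fingers and cup below 0.05 N), for 0.3 s.
2. the paddle is lifted clear of the counter in the fingers with the walnut in its pocket (height (world z) of pocket above 0.06 m and contact force between the fingers and paddle above 1 N and distance between walnut_mid and pocket below 0.034 m), for 0.2 s.
At the end, for the whole second after the job is handed in: Cup mouth-up on the counter within 8 degrees, let go, at rest; paddle held by its handle (grasp within 7 cm of the handle's middle), touching only fingers and walnut; pocket centre within the mat outline, floor 10 to 20 cm up, level within 0.10 rad, under 20 mm/s, walnut in it (all of step 1 and distance between walnut_mid and pocket below 0.034 m and x of pocket in the frame of mat between -0.065 and 0.065 m and y of pocket in the frame of mat between -0.09 and 0.09 m and height (world z) of pocket between 0.1 and 0.2 m and angle between pocket's own z axis and vertical below 0.1 rad and linear speed of paddle below 0.02 m/s and angular speed of paddle below 0.15 rad/s and contact force between the fingers and paddle above 1 N and distance between the grasp point and paddle_grip below 0.07 m and contact force between paddle and counter below 0.05 N and contact force between paddle and mat below 0.05 N and contact force between paddle and cup below 0.05 N and contact force between paddle and tumbler below 0.05 N and contact force between paddle and jar below 0.05 N and contact force between paddle and bottle below 0.05 N and contact force between paddle and coin_dish below 0.05 N and contact force between paddle and bowl below 0.05 N and contact force between paddle and nutcracker below 0.05 N and contact force between paddle and scoop below 0.05 N); the arm keeps its last pose, push and grip.
It fails at once if the walnut leaves its pocket (its centre over 34 mm from the middle of the pocket floor) (not (distance between walnut_mid and pocket below 0.034 m)).
It fails at once if the robot touches the walnut (contact force between any of the fingers, the arm and walnut above 0.05 N).
It fails at once if a bystander is moved more than 3 cm (distance of any of tumbler, jar, bottle, coin_dish, bowl, nutcracker, scoop from where it was at the start of the episode above 0.03 m).
It also fails if it takes over 72 s, if anything falls off the work surface, if the arm or the gripper's body presses on something with over 40 N, if the wrist force passes 120 N, or if a joint passes its speed limit or range.

### The arm

A 6-joint arm with a two-finger parallel gripper is mounted at the origin on the work surface. World frame = base frame: x ahead of the robot, y to its left, z up, the work surface at z = 0. Lengths are in m, angles in rad, forces in N, time in s.
With the tool pointing down it reaches from about 0.225 to 0.725 m from the base axis. Payload 3.1 kg.
Tool frame: the origin (TCP) lies on the centre line of the jaws, within the pads' length; the fingertips stand 17 mm ahead of it and the grasp point (between the pads) lies 2 mm behind it; z points along the fingers, y is the line along which they close (so a half turn about z gives the same grasp; the last joint's range is limited). The gripper opens to 85 mm and grips with 20 to 120 N. Pads are 22 mm wide; open, the fingers measure 114 mm over their backs; the gripper's body (76 mm by 85 mm) begins 54 mm behind the grasp point. The pads swing forward as they close: fully open they stand 13 mm farther back than shut.
Start: joints at [1.029, 0.048, 0.099, 1.622, 0, 1.443], TCP at [0.211, 0.481, 0.248] pointing down, gripper open.
Joint ranges: [-2.91, 2.91], [-0.99, 1.94], [-1.21, 1.42], [-2.12, 2.29], [-1.49, 1.47], [-3.14, 3.14]. Speed limits (rad/s): [2.79, 2.79, 3.14, 3.14, 3.14, 3.14].

### API

Orientations are given as [roll, pitch, yaw] about the fixed x, y, z axes, in that order (R = Rz(yaw) Ry(pitch) Rx(roll)).
In Python, from bench import bot gives the robot as it stands.
- The arm moves only by the shell command python3 -m handwheel 'ROWS' [FORCE]. ROWS is a JSON object of lists of equal length, an entry for each row: "turn": the turn, a rotation vector about the tool's x, y, z scaled (see below), a list of three; "dp": the shift along the tool's x, y, z scaled (see below), a list of three; "claw": the opening, from 0 (shut) to 1 (fully open). In form: {"turn": [[rx, ry, rz], ...], "dp": [[dx, dy, dz], ...], "claw": [claw, ...]}. A call has 1 to 5 rows; each row shifts and turns the commanded pose from where the row before left it, along the tool's axes as they then stand; what a row does not reach is not made up. The controller multiplies each number of a shift by 0.025 m and each number of a turn by 0.12 rad. A row lasts 1/10 s, in which the tool goes at most 50 mm and 8.59 degrees, less where a joint would pass 70% of its speed; a pose out of reach is approached as far as the arm can. A call with a number of a shift or a turn outside -1 to 1 is refused whole. A call with a gripper value outside its range is refused whole. The fingers move at their own pace and stop on an object; FORCE is the grip in N (left out, the last holds). Time passes only in rows, so rows that do not move let the fingers close. It gives the time, the measured TCP pose, the force, the opening and the grip force at its end, in the units of the state.
- bot.get_state(): the state, without advancing time (a new reading comes with each control period).
- bot.camera(name): name is "scene" or "side" or "wrist"; returns (picture, depth): 420x560x3 uint8, red, green, blue; 420x560 float32, m along the optical axis (not along the pixel's ray), 0 where there is no reading.
- bot.calibration(name): a dict with "fx", "fy", "cx", "cy" (pixels), "position" and "rotation" of the camera in the world. Camera axes: x right, y up, looking along -z (the intrinsics and any distortion apply to the point x, -y, -z); pixel columns grow to the right and rows downward; lengths in m; the calibration is good to about 2 mm. A picture is of the moment at which its call begins: read the wrist's pose just before it. calibration takes no time and is no camera call; for the wrist camera it gives the pose at the moment of the call.
- bot.hand_in(): hands the job in; it is judged then, once.
Trained networks look in the newest picture that a camera, given by its name, has taken for a name from the list of things; names that differ only in an ending like _2 or _b are one class to them, and where a whole thing is asked for, a point or a joint stands for the part that bears it (a point fixed in the world has none). Each returns a list of dicts, best first, with "conf" (0 to 1); they miss things now and then, are a little off and sometimes report something else, mostly with a low value. They report only what shows in the picture. A call takes as long as a camera call. They do not tell look-alikes from the thing itself.
- bot.look_for(camera, label): "point" ([x, y, z] in m, in world coordinates, good to about 4 mm: the middle of the surface that is visible of it).
- bot.mark_of(camera, label): "point" ([x, y, z] in m, in world coordinates, good to about 4 mm: a listed point, or the origin of a listed thing).
The state is a dict: "clock": time; "q": joint angles; "qvel": joint speeds; "joint_efforts": joint torques, N m; "tool_pos": TCP position; "eef_rot": TCP orientation; "contact_force": force on the tool from outside, world axes, zero at the start; "torque": the same for the moment, N m; "width": finger opening in m; "gripper_force": force on a finger pad.
Only numpy, scipy, OpenCV 4.12 (cv2) and the standard library are available. Lean on these libraries where they do the work, as an engineer would, in place of code of your own. Each camera call takes 0.05 s, during which the arm holds its last target. There are 200 camera calls.

## Working session

There is one attempt and no reset: what is moved stays moved. The work goes in short steps, Python scripts to look and compute and a shell command to move; the robot and the scene stay as the last step left them, time stands still between calls to the robot, and variables do not carry over. Pictures are saved under pics/ and viewed, at most 10 in all, crops included, and the job is handed in when it is done.

```bash
ls; mkdir -p pics; cat > h.py <<'E'
from bench import bot
import numpy as np, cv2
from scipy.spatial.transform import Rotation as R
def save(cam,name):
    im,d=bot.camera(cam); cv2.imwrite(f'pics/{name}.png',im[:,:,::-1]); np.save(f'{name}_d.npy',d); return im,d
def px(cam,p,c=None):
    c=c or bot.calibration(cam); v=np.array(c['rotation']).T@(np.array(p)-c['position'])
    return np.round([c['cx']+c['fx']*v[0]/-v[2], c['cy']-c['fy']*v[1]/-v[2]])
def world(cam,u,v,d,c=None):
    c=c or bot.calibration(cam); return np.array(c['rotation'])@np.array([(u-c['cx'])/c['fx']*d,-(v-c['cy'])/c['fy']*d,-d])+c['position']
E
python3 - <<'E'
from h import *
ims=[]
for cam in('scene','side'):
    save(cam,cam)
    c=bot.calibration(cam); print(cam,{k:(np.round(v,3).tolist()) for k,v in c.items() if k!='name'})
    for l in('cup_mid','paddle_grip','pocket','walnut_mid','mat','tumbler','jar','bottle','coin_dish','bowl','nutcracker','scoop'):
        print(l,[(np.round(r['point'],3).tolist(),round(r['conf'],2),px(cam,r['point'],c).tolist()) for r in bot.mark_of(cam,l)])
print(bot.get_state())
E
```

```text
pics
scene {'fx': 422.608, 'fy': 422.608, 'cx': 273.493, 'cy': 213.235, 'position': [0.807, 0.433, 0.859], 'rotation': [0.596, -0.005, 2.533]}Traceback (most recent call last):
  File "<stdin>", line 7, in <module>
  File "h.py", line 8, in px
    return np.round([c['cx']+c['fx']*v[0]/-v[2], c['cy']-c['fy']*v[1]/-v[2]])
                                     ~^^^
IndexError: invalid index to scalar variable.
```

```bash
sed -i "s/np.array(c\['rotation'\])/R.from_euler('xyz',c['rotation']).as_matrix()/" h.py
python3 - <<'E'
from h import *
for cam in('scene','side'):
    save(cam,cam)
    c=bot.calibration(cam); print(cam,{k:(np.round(v,3).tolist()) for k,v in c.items() if k!='name'})
    for l in('cup_mid','paddle_grip','pocket','walnut_mid','mat','tumbler','jar','bottle','coin_dish','bowl','nutcracker','scoop'):
        print(l,[(np.round(r['point'],3).tolist(),round(r['conf'],2),px(cam,r['point'],c).tolist()) for r in bot.mark_of(cam,l)])
print(bot.get_state())
E
```

```text
scene {'fx': 422.608, 'fy': 422.608, 'cx': 273.493, 'cy': 213.235, 'position': [0.807, 0.433, 0.859], 'rotation': [0.596, -0.005, 2.533]}
cup_mid [([0.527, -0.4, 0.043], 0.85, [181.0, 124.0]), ([0.565, -0.233, 0.039], 0.56, [199.0, 170.0]), ([0.504, 0.215, 0.018], 0.46, [330.0, 299.0]), ([0.565, -0.234, -0.001], 0.26, [201.0, 180.0])]
paddle_grip [([0.169, 0.31, 0.01], 0.87, [470.0, 253.0]), ([0.402, 0.181, 0.01], 0.84, [355.0, 264.0]), ([0.426, -0.158, 0.002], 0.76, [262.0, 175.0])]
pocket [([0.492, 0.22, 0.018], 0.84, [336.0, 298.0]), ([0.24, 0.318, 0.013], 0.83, [452.0, 271.0]), ([0.352, -0.147, 0.014], 0.7, [288.0, 162.0]), ([0.404, 0.181, 0.013], 0.33, [355.0, 264.0])]
walnut_mid [([0.502, 0.215, 0.035], 0.56, [332.0, 295.0])]
mat [([0.579, -0.012, 0.003], 0.93, [243.0, 243.0]), ([0.724, 0.291, 0.001], 0.31, [264.0, 395.0])]
tumbler [([0.419, 0.027, 0.002], 0.93, [307.0, 222.0])]
jar [([0.693, -0.281, -0.001], 0.6, [148.0, 191.0]), ([0.775, 0.074, -0.002], 0.42, [186.0, 320.0])]
bottle [([0.368, 0.368, -0.004], 0.77, [426.0, 324.0]), ([0.694, -0.28, 0.002], 0.61, [148.0, 190.0])
[... 1476 characters left out ...]
002], 0.86, [339.0, 305.0])]
{'clock': 1.4, 'q': array([1.02919195e+00, 4.80335427e-02, 9.91900118e-02, 1.62197691e+00,
       4.97016361e-07, 1.44300251e+00]), 'qvel': array([ 0.00038913, -0.00110785, -0.00070952,  0.00087644,  0.00216092,
       -0.0001446 ]), 'joint_efforts': array([-1.33588655e-04, -3.38637650e+01,  3.20148969e+01,  1.36715378e-03,
       -1.13958952e-04,  4.53616622e-06]), 'tool_pos': array([0.21111125, 0.4806833 , 0.24828908]), 'eef_rot': array([-3.14156880e+00, -3.56611372e-06,  2.72778210e+00]), 'contact_force': array([ 0.09852396, -0.27759875,  0.11054039]), 'torque': array([ 0.02063902, -0.00750421, -0.02015958]), 'gripper_force': 0.0, 'width': 0.08519890413792913}
```

View pics/scene.png

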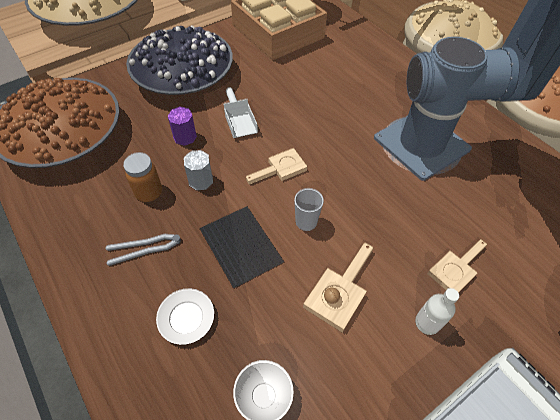

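View pics/side.png

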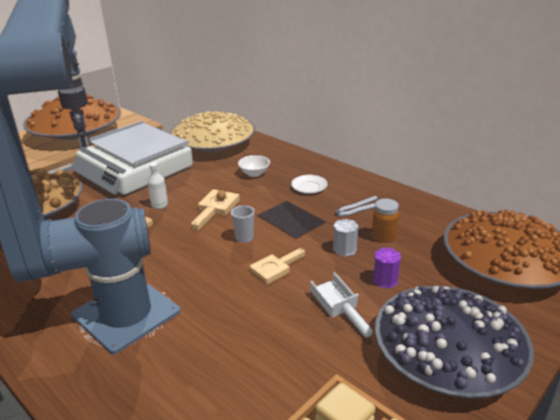

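The view shows: the steel cup (199,170) vs the purple one (181,124), so the steel one is meant. There are three paddles: (336,298) with the walnut, (288,162) and (452,271). The first is largest and bears the walnut. I'll confirm this in a crop and write a planner.

```bash
cat >> h.py <<'E'
def Rd(az,lean,la): # tool y horizontal at azimuth az (deg); body leans by `lean` deg towards azimuth la (= az+-90)
    y=np.array([np.cos(np.radians(az)),np.sin(np.radians(az)),0]); h=np.array([np.cos(np.radians(la)),np.sin(np.radians(la)),0])
    l=np.radians(lean); z=-(np.cos(l)*np.array([0,0,1])+np.sin(l)*h); return np.column_stack([np.cross(y,z),y,z])
def pose():
    s=bot.get_state(); return np.array(s['tool_pos']),R.from_euler('xyz',s['eef_rot']).as_matrix()
def plan(p0,M0,p1,M1,n):
    t=R.from_matrix(M0.T@M1).as_rotvec()/n
    A=sum(M0@R.from_rotvec(k*t).as_matrix() for k in range(n)); d=np.linalg.solve(A,p1-p0)
    print(n,'rows turn',np.round(t/.12,2).tolist(),'dp',np.round(d/.025,2).tolist())
E
python3 - <<'E'
from h import *
im=cv2.imread('pics/scene.png')
a=cv2.resize(im[100:200,160:320],(800,500),interpolation=cv2.INTER_CUBIC)[:, :400]
b=cv2.resize(im[230:345,295:500],(400,225),interpolation=cv2.INTER_CUBIC)
o=np.zeros((500,800,3),np.uint8); o[:,:400]=a; o[:225,400:]=b
b=cv2.resize(im[140:200,240:340],(400,240),interpolation=cv2.INTER_CUBIC);o[240:480,400:]=b
cv2.imwrite('pics/crop1.png',o)
p,M=pose()
plan(p,M,np.array([.56,-.225,.24]),Rd(-22.6,0,67.4),25)
E
```

```text
25 rows turn [-0.0, 0.0, 0.52] dp [-1.39, 0.07, 0.01]
```

View pics/crop1.png

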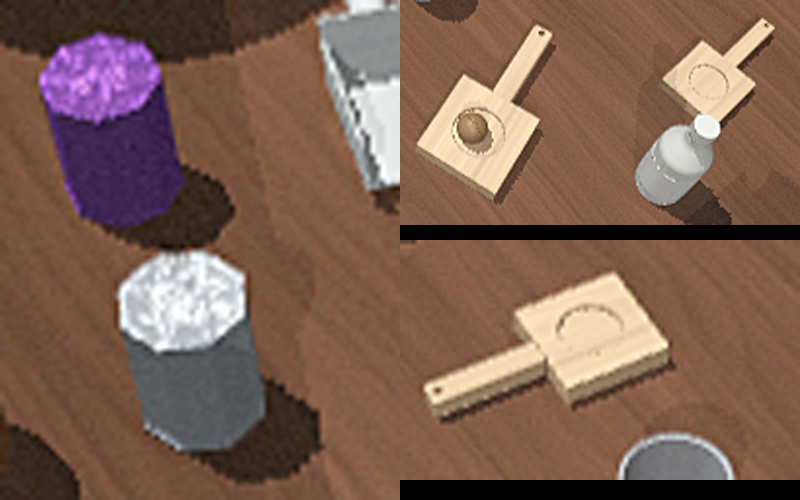

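The crop confirms it: the steel eight-sided cup is at (199,170), the purple one is a decoy, and the paddle with the walnut is the largest. Moving over the cup.

```bash
H="python3 -m handwheel"
for i in 1 2 3 4 5 6 7; do $H '{"turn":[[0,0,0.37],[0,0,0.37],[0,0,0.37],[0,0,0.37],[0,0,0.37]],"dp":[[-1,0.05,0],[-1,0.05,0],[-1,0.05,0],[-1,0.05,0],[-1,0.05,0]],"claw":[1,1,1,1,1]}' 40; done | tail -3
python3 - <<'E'
from h import *
print(bot.get_state()['q'],pose()[0])
c=bot.calibration('wrist'); im,d=save('wrist','w1')
print({k:np.round(v,3).tolist() for k,v in c.items() if k!='name'})
for l in('cup_mid','cup'): print(l,[(np.round(r['point'],3).tolist(),round(r['conf'],2),px('wrist',r['point'],c).tolist()) for r in bot.mark_of('wrist',l)])
E
```

```text
contact_force: [-0.6, 0.9, 0.2]
width: 0.0853
gripper_force: 0.0
[-5.05609739e-01  2.55346950e-01  3.30440332e-01  1.64598378e+00
  3.07663400e-05  1.46399366e+00] [ 0.55630457 -0.23149698  0.24814997]
{'fx': 362.724, 'fy': 362.724, 'cx': 282.521, 'cy': 207.803, 'position': [0.587, -0.161, 0.374], 'rotation': [-0.309, 0.0, -0.398]}
cup_mid [([0.528, -0.399, 0.035], 0.92, [318.0, 325.0])]
cup [([0.524, -0.395, 0.0], 0.69, [311.0, 305.0]), ([0.563, -0.235, -0.003], 0.66, [289.0, 169.0])]
```

View pics/w1.png

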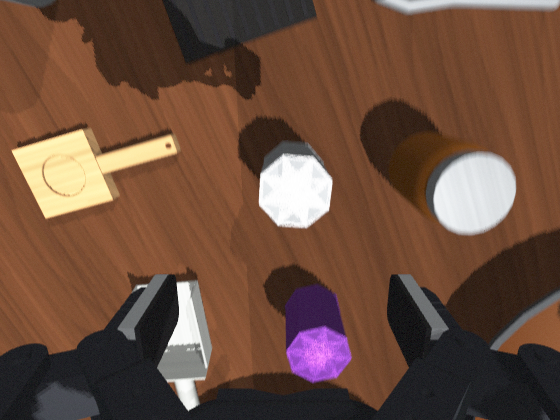

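The wrist view shows the cup's closed base at (296,191), the purple cup at (319,354), the jar at (470,193). I'll measure the flats from depth.

```bash
python3 - <<'E'
from h import *
d=np.load('w1_d.npy'); c=bot.calibration('wrist')
v,u=np.mgrid[140:245,240:350]; dd=d[140:245,240:350]
P=np.stack([world('wrist',a,b,e,c) for a,b,e in zip(u.ravel(),v.ravel(),dd.ravel())])
m=(abs(P[:,2]-.08)<.006)&(dd.ravel()>0); Q=P[m][:,:2]; print(m.sum(),P[m][:,2].mean())
h=cv2.convexHull(Q.astype(np.float32))[:,0]
ctr=(h.max(0)+h.min(0))/2; print('bbox ctr',ctr,'mean',Q.mean(0))
W=[]
for a in range(0,180,3):
    n=np.array([np.cos(np.radians(a)),np.sin(np.radians(a))]); s=Q@n; W.append(s.max()-s.min())
W=np.array(W); ang=np.arange(0,180,3)
print(np.c_[ang[:15],W.reshape(4,15).mean(0).round(4)])
E
```

```text
4171 0.07960412615650417
bbox ctr [ 0.5655996  -0.23611909] mean [ 0.56587153 -0.23524483]
[[ 0.      0.0641]
 [ 3.      0.0638]
 [ 6.      0.0633]
 [ 9.      0.0626]
 [12.      0.0619]
 [15.      0.061 ]
 [18.      0.0603]
 [21.      0.0608]
 [24.      0.0617]
 [27.      0.0625]
 [30.      0.0632]
 [33.      0.0637]
 [36.      0.064 ]
 [39.      0.0642]
 [42.      0.0642]]
```

```bash
cat >> h.py <<'E'
AZ=-26.5; LA=63.5
def bdir(lean): return -Rd(AZ,lean,LA)[:,2]
E
python3 - <<'E'
from h import *
p,M=pose(); mid=np.array([.565,-.2355,.04])
plan(p,M,mid+.11*bdir(45),Rd(AZ,45,LA),15)
E
```

```text
15 rows turn [0.01, -0.44, 0.03] dp [0.33, 0.04, 0.26]
```

```bash
H="python3 -m handwheel"
for i in 1 2 3; do $H '{"turn":[[0.01,-0.44,0.03],[0.01,-0.44,0.03],[0.01,-0.44,0.03],[0.01,-0.44,0.03],[0.01,-0.44,0.03]],"dp":[[0.33,0.04,0.26],[0.33,0.04,0.26],[0.33,0.04,0.26],[0.33,0.04,0.26],[0.33,0.04,0.26]],"claw":[1,1,1,1,1]}' 40; done | tail -8
$H '{"turn":[[0,0,0]],"dp":[[0,0,0]],"claw":[1]}' >/dev/null
python3 - <<'E'
from h import *
p,M=pose(); mid=np.array([.565,-.2355,.04])
print(p,mid+.11*bdir(45),bot.get_state()['q'])
plan(p,M,mid+.008*bdir(45),Rd(AZ,45,LA),5)
E
```

```text
width: 0.085
gripper_force: 0.0
clock: 6.55
tool_pos: [0.6022, -0.1635, 0.1158]
eef_rot: [3.135, 0.793, 1.116]
contact_force: [0.3, 0.6, -0.0]
width: 0.0856
gripper_force: 0.0
[ 0.60069561 -0.1624258   0.1116977 ] [ 0.59970604 -0.16589044  0.11778175] [-0.05510293  0.66325296  0.41216472  1.69415141 -0.71688954  2.10531587]
5 rows turn [0.01, 0.01, 0.02] dp [-0.05, 0.0, 0.8]
```

```bash
H="python3 -m handwheel"
$H '{"turn":[[0.02,0.02,0.05],[0.02,0.02,0.05],[0,0,0],[0,0,0],[0,0,0]],"dp":[[-0.12,0,0.8],[-0.12,0,0.8],[0,0,0.8],[0,0,0.8],[0,0,0.8]],"claw":[1,1,1,1,1]}'|tail -7
$H '{"turn":[[0,0,0]],"dp":[[0,0,0]],"claw":[1]}' >/dev/null
python3 - <<'E'
from h import *
p,M=pose(); mid=np.array([.565,-.2355,.04])
plan(p,M,mid+.008*bdir(45),Rd(AZ,45,LA),1)
save('side','s2')
im=cv2.imread('pics/s2.png'); cv2.imwrite('pics/s2c.png',cv2.resize(im[130:330,230:480],(800,640),interpolation=cv2.INTER_CUBIC)[:600])
E
```

```text
clock: 7.15
tool_pos: [0.5691, -0.2329, 0.0508]
eef_rot: [3.126, 0.785, 1.096]
contact_force: [-0.2, -0.5, -0.1]
width: 0.0857
gripper_force: 0.0
1 rows turn [0.02, 0.01, -0.06] dp [0.17, -0.02, 0.01]
```

View pics/s2c.png

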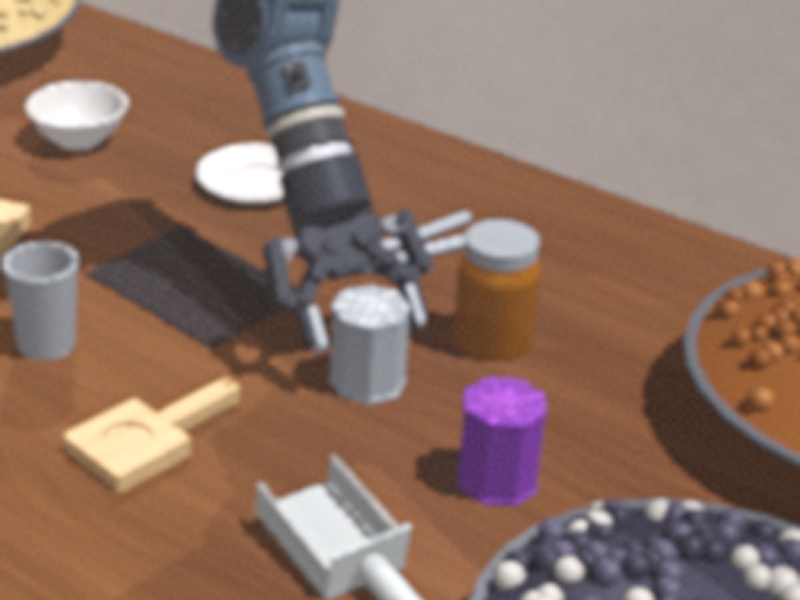

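The fingers straddle the cup (crop: cup at (370,340), fingers at (315,330) and (415,305)). Close.

```bash
H="python3 -m handwheel"
$H '{"turn":[[0.02,0,-0.06],[0,0,0],[0,0,0],[0,0,0],[0,0,0]],"dp":[[0.15,0,0],[0,0,0],[0,0,0],[0,0,0],[0,0,0]],"claw":[1,0.5,0,0,0]}' 50 >/dev/null
$H '{"turn":[[0,0,0],[0,0,0],[0,0,0],[0,0,0],[0,0,0]],"dp":[[0,0,0],[0,0,0],[0,0,0],[0,0,0],[0,0,0]],"claw":[0,0,0,0,0]}' 50 |tail -7
python3 - <<'E'
from h import *
p,M=pose(); mid=np.array([.565,-.2355,.04])
off=M.T@(mid-p); np.save('off.npy',off); print(off,p)
up=p+[0,0,.08]; plan(p,M,up,M,5)
M2=Rd(AZ,-45,LA); mid2=np.array([.575,-.215,.12])
plan(up,M,mid2-M2@off,M2,20)
E
```

```text
clock: 8.3
tool_pos: [0.5709, -0.2301, 0.0485]
eef_rot: [3.135, 0.787, 1.106]
contact_force: [2.1, 4.3, 5.6]
width: 0.0589
gripper_force: 56.9
[ 0.00074497 -0.0029934   0.01124974] [ 0.57094845 -0.23014603  0.04848663]
5 rows turn [0.0, 0.0, 0.0] dp [-0.45, 0.0, -0.45]
20 rows turn [0.0, 0.66, 0.0] dp [0.02, -0.0, 0.0]
```

```bash
H="python3 -m handwheel"
$H '{"turn":[[0,0,0],[0,0,0],[0,0,0],[0,0,0],[0,0,0]],"dp":[[-0.3,0,-0.3],[-0.5,0,-0.5],[-0.5,0,-0.5],[-0.5,0,-0.5],[-0.45,0,-0.45]],"claw":[0,0,0,0,0]}' |tail -4
for i in 1 2 3 4; do $H '{"turn":[[0,0.66,0],[0,0.66,0],[0,0.66,0],[0,0.66,0],[0,0.66,0]],"dp":[[0,0,0],[0,0,0],[0,0,0],[0,0,0],[0,0,0]],"claw":[0,0,0,0,0]}'; done | tail -7
$H '{"turn":[[0,0,0],[0,0,0]],"dp":[[0,0,0],[0,0,0]],"claw":[0,0]}' >/dev/null
python3 - <<'E'
from h import *
off=np.load('off.npy'); off[1]=0; np.save('off.npy',off)
p,M=pose(); print(p,p+M@off,bot.get_state()['q'],bot.get_state()['width'])
M2=Rd(AZ,-45,LA); mid2=np.array([.575,-.215,.034])
plan(p,M,mid2-M2@off,M2,8)
E
```

```text
eef_rot: [3.14, 0.787, 1.108]
contact_force: [0.5, 0.3, -1.3]
width: 0.059
gripper_force: 56.1
gripper_force: 56.1
clock: 10.8
tool_pos: [0.5692, -0.2307, 0.1269]
eef_rot: [3.139, -0.798, 1.112]
contact_force: [-0.1, 0.6, -0.9]
width: 0.0593
gripper_force: 56.1
[ 0.56920262 -0.23048682  0.12605149] [ 0.57301492 -0.2228275   0.11870898] [-0.83187089  0.48735544  0.19067095  1.62756488  0.72861399  1.06437704] 0.05875344578528863
8 rows turn [-0.0, -0.01, 0.0] dp [-0.27, -0.01, 0.33]
```

```bash
H="python3 -m handwheel"
$H '{"turn":[[0,-0.02,0],[0,-0.02,0],[0,0,0],[0,0,0],[0,0,0]],"dp":[[-0.27,0,0.33],[-0.27,0,0.33],[-0.27,0,0.33],[-0.27,0,0.33],[-0.27,0,0.33]],"claw":[0,0,0,0,0]}' >/dev/null
$H '{"turn":[[0,0,0],[0,0,0],[0,0,0],[0,0,0]],"dp":[[-0.27,0,0.33],[-0.27,0,0.33],[-0.27,0,0.33],[0,0,0]],"claw":[0,0,0,0]}' |tail -7
$H '{"turn":[[0,0,0],[0,0,0]],"dp":[[-0.06,0,0.06],[0,0,0]],"claw":[0,0]}' |tail -7
$H '{"turn":[[0,0,0],[0,0,0]],"dp":[[-0.06,0,0.06],[0,0,0]],"claw":[0,0]}' |tail -7
python3 -c "
from h import *
p,M=pose(); print(p+M@np.load('off.npy'))"
```

```text
clock: 11.9
tool_pos: [0.573, -0.2211, 0.0398]
eef_rot: [-3.14, -0.793, 1.109]
contact_force: [0.3, 0.1, -1.1]
width: 0.0589
gripper_force: 56.1
clock: 12.1
tool_pos: [0.5742, -0.2223, 0.0401]
eef_rot: [3.137, -0.792, 1.113]
contact_force: [0.2, 0.6, -0.9]
width: 0.059
gripper_force: 56.1
clock: 12.3
tool_pos: [0.5746, -0.2226, 0.0386]
eef_rot: [3.136, -0.792, 1.114]
contact_force: [0.3, -0.2, -0.3]
width: 0.0592
gripper_force: 56.2
[ 0.57840942 -0.2149616   0.03121867]
```

```bash
H="python3 -m handwheel"
$H '{"turn":[[0,0,0],[0,0,0]],"dp":[[-0.06,0,0.06],[0,0,0]],"claw":[0,0]}' |tail -3
$H '{"turn":[[0,0,0],[0,0,0],[0,0,0],[0,0,0],[0,0,0]],"dp":[[0,0,0],[0,0,0],[0,0,0],[0,0,0],[0,0,0]],"claw":[0.9,1,1,1,1]}' |tail -7
python3 -c "
from h import *
p,M=pose(); mid=p+M@np.load('off.npy'); print(mid); np.save('mid2.npy',mid)
plan(p,M,p-.13*M[:,2],M,6)
plan(p-.13*M[:,2],M,mid+.11*bdir(45),Rd(AZ,45,LA),15)
"
```

```text
contact_force: [-3.2, -1.2, 8.3]
width: 0.0593
gripper_force: 57.0
clock: 13.0
tool_pos: [0.574, -0.2219, 0.0354]
eef_rot: [3.139, -0.792, 1.112]
contact_force: [-0.6, -0.6, 0.1]
width: 0.0855
gripper_force: 0.0
[ 0.5777674  -0.21424187  0.02801681]
6 rows turn [0.0, 0.0, 0.0] dp [-0.0, -0.0, -0.87]
15 rows turn [0.0, -0.88, 0.0] dp [0.53, 0.0, 0.09]
```

```bash
H="python3 -m handwheel"
$H '{"turn":[[0,0,0],[0,0,0],[0,0,0],[0,0,0],[0,0,0]],"dp":[[0,0,-1],[0,0,-1],[0,0,-1],[0,0,-1],[0,0,-1]],"claw":[1,1,1,1,1]}' >/dev/null
for i in 1 2 3; do $H '{"turn":[[0,-0.88,0],[0,-0.88,0],[0,-0.88,0],[0,-0.88,0],[0,-0.88,0]],"dp":[[0.53,0,0.09],[0.53,0,0.09],[0.53,0,0.09],[0.53,0,0.09],[0.53,0,0.09]],"claw":[1,1,1,1,1]}'; done >/dev/null
$H '{"turn":[[0,0,0],[0,0,0]],"dp":[[0,0,0],[0,0,0]],"claw":[1,1]}' >/dev/null
python3 - <<'E'
from h import *
p,M=pose(); mid=np.load('mid2.npy'); mid[2]=.03
plan(p,M,mid+.11*bdir(45),Rd(AZ,45,LA),1)
plan(p,M,mid+.01*bdir(45),Rd(AZ,45,LA),5)
print([(r['point'],r['conf']) for r in (bot.camera('scene'),bot.mark_of('scene','cup_mid'))[1]])
save('side','s3')
im=cv2.imread('pics/s3.png'); cv2.imwrite('pics/s3c.png',cv2.resize(im[150:300,270:450],(720,600),interpolation=cv2.INTER_CUBIC))
E
```

```text
1 rows turn [0.01, 0.06, 0.03] dp [-0.35, 0.04, -0.07]
5 rows turn [0.0, 0.01, 0.01] dp [-0.07, 0.01, 0.79]
[([0.5272, -0.398, 0.0408], 0.63)]
```

View pics/s3c.png

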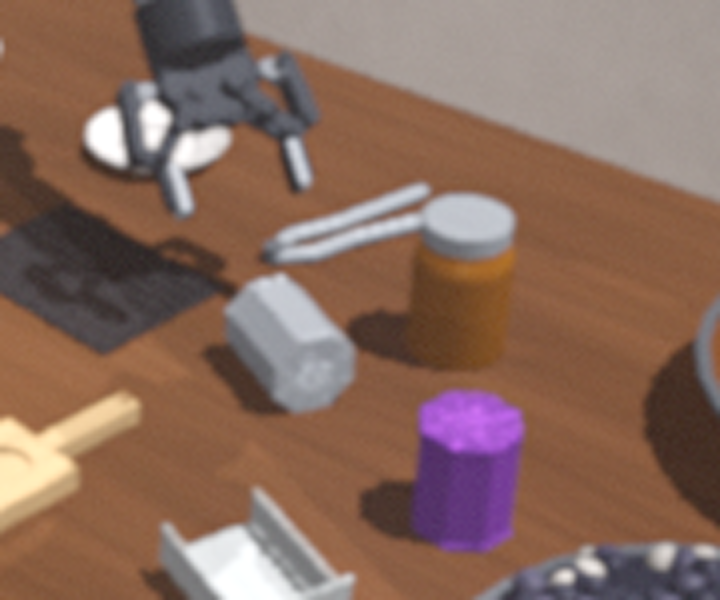

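The cup lies on a flat (crop (290,345)), base towards the purple cup, as planned. Regrasp from the other side.

```bash
H="python3 -m handwheel"
$H '{"turn":[[0,0.06,0.03],[0,0,0],[0,0,0],[0,0,0],[0,0,0]],"dp":[[-0.35,0.04,0],[0,0,0.8],[0,0,0.8],[0,0,0.8],[0,0,0.8]],"claw":[1,1,1,1,1]}'|tail -7
$H '{"turn":[[0,0,0],[0,0,0]],"dp":[[0,0,0.8],[0,0,0]],"claw":[1,1]}' |tail -7
python3 -c "
from h import *
p,M=pose(); mid=np.load('mid2.npy'); mid[2]=.03
plan(p,M,mid+.01*bdir(45),Rd(AZ,45,LA),1)"
```

```text
clock: 15.85
tool_pos: [0.5878, -0.1991, 0.055]
eef_rot: [3.128, 0.783, 1.096]
contact_force: [0.5, 0.1, -0.0]
width: 0.0857
gripper_force: 0.0
clock: 16.05
tool_pos: [0.5791, -0.2121, 0.0387]
eef_rot: [3.135, 0.785, 1.099]
contact_force: [-1.4, -0.3, -0.3]
width: 0.0853
gripper_force: 0.0
1 rows turn [-0.0, -0.01, -0.06] dp [0.18, -0.01, -0.08]
```

```bash
H="python3 -m handwheel"
$H '{"turn":[[0,0,-0.06],[0,0,0],[0,0,0],[0,0,0],[0,0,0]],"dp":[[0.15,0,0],[0,0,0],[0,0,0],[0,0,0],[0,0,0]],"claw":[1,0.5,0,0,0]}' 50 >/dev/null
$H '{"turn":[[0,0,0],[0,0,0],[0,0,0],[0,0,0],[0,0,0]],"dp":[[0,0,0],[0,0,0],[0,0,0],[0,0,0],[0,0,0]],"claw":[0,0,0,0,0]}' 50 |tail -7
python3 - <<'E'
from h import *
p,M=pose(); mid=np.load('mid2.npy');mid[2]=.03
off=M.T@(mid-p);print(off); off[1]=0; np.save('off.npy',off)
E
$H '{"turn":[[0,0,0],[0,0,0],[0,0,0],[0,0,0],[0,0,0]],"dp":[[-0.3,0,-0.3],[-0.5,0,-0.5],[-0.5,0,-0.5],[-0.5,0,-0.5],[-0.45,0,-0.45]],"claw":[0,0,0,0,0]}' >/dev/null
for i in 1 2 3 4; do $H '{"turn":[[0,0.65,0],[0,0.65,0],[0,0.65,0],[0,0.65,0],[0,0.65,0]],"dp":[[0,0,0],[0,0,0],[0,0,0],[0,0,0],[0,0,0]],"claw":[0,0,0,0,0]}'; done | tail -7
$H '{"turn":[[0,0,0],[0,0,0]],"dp":[[0,0,0],[0,0,0]],"claw":[0,0]}' >/dev/null
python3 - <<'E'
from h import *
off=np.load('off.npy')
p,M=pose(); print(p+M@off)
M2=Rd(AZ,-45,LA); mid2=np.array([.575,-.215,.045])
plan(p,M,mid2-M2@off,M2,8)
save('side','s4')
im=cv2.imread('pics/s4.png'); cv2.imwrite('pics/s4c.png',cv2.resize(im[150:300,270:450],(720,600),interpolation=cv2.INTER_CUBIC))
E
```

```text
clock: 17.05
tool_pos: [0.5839, -0.2068, 0.0371]
eef_rot: [3.138, 0.784, 1.111]
contact_force: [0.7, 4.0, 5.5]
width: 0.0591
gripper_force: 54.4
[-0.00163817 -0.00219426  0.0116564 ]
gripper_force: 53.8
clock: 19.55
tool_pos: [0.5822, -0.2082, 0.1159]
eef_rot: [3.141, -0.776, 1.113]
contact_force: [-0.1, -0.2, -1.8]
width: 0.0589
gripper_force: 53.8
[ 0.58518214 -0.20161809  0.10536613]
8 rows turn [-0.0, 0.01, 0.0] dp [-0.27, -0.02, 0.16]
```

View pics/s4c.png

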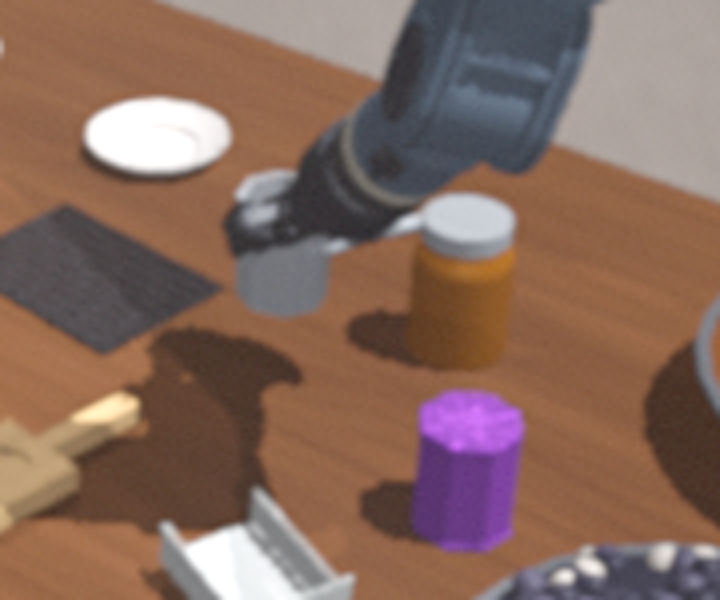

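The cup is upright, mouth-up in the fingers (crop (285,250)). Lowering it.

```bash
H="python3 -m handwheel"
$H '{"turn":[[0,0.04,0],[0,0.04,0],[0,0,0],[0,0,0],[0,0,0]],"dp":[[-0.27,0,0.16],[-0.27,0,0.16],[-0.27,0,0.16],[-0.27,0,0.16],[-0.27,0,0.16]],"claw":[0,0,0,0,0]}' >/dev/null
$H '{"turn":[[0,0,0],[0,0,0],[0,0,0],[0,0,0]],"dp":[[-0.27,0,0.16],[-0.27,0,0.16],[-0.27,0,0.16],[0,0,0]],"claw":[0,0,0,0]}' |tail -6
for i in 1 2; do $H '{"turn":[[0,0,0],[0,0,0]],"dp":[[-0.06,0,0.06],[0,0,0]],"claw":[0,0]}' |tail -6; done
python3 -c "
from h import *
p,M=pose(); print(p+M@np.load('off.npy'))"
```

```text
clock: 20.7
tool_pos: [0.5747, -0.2212, 0.0525]
eef_rot: [-3.138, -0.785, 1.11]
contact_force: [-0.6, -0.3, -1.2]
width: 0.0587
gripper_force: 53.8
clock: 20.9
tool_pos: [0.5756, -0.2215, 0.0522]
eef_rot: [3.141, -0.785, 1.113]
contact_force: [-0.3, 0.4, -1.5]
width: 0.0591
gripper_force: 53.8
clock: 21.1
tool_pos: [0.5757, -0.2216, 0.0502]
eef_rot: [3.141, -0.785, 1.113]
contact_force: [0.8, 0.1, -0.8]
width: 0.0593
gripper_force: 53.9
[ 0.57885453 -0.21522632  0.04077804]
```

Mid height is about 41 mm; nudge down once more, open, and back off along the tool axis.

```bash
H="python3 -m handwheel"
$H '{"turn":[[0,0,0],[0,0,0]],"dp":[[-0.05,0,0.05],[0,0,0]],"claw":[0,0]}' |tail -3
$H '{"turn":[[0,0,0],[0,0,0],[0,0,0],[0,0,0],[0,0,0]],"dp":[[0,0,0],[0,0,0],[0,0,0],[0,0,0],[0,0,0]],"claw":[0.9,1,1,1,1]}' |tail -3
$H '{"turn":[[0,0,0],[0,0,0],[0,0,0],[0,0,0],[0,0,0]],"dp":[[0,0,-0.5],[0,0,-1],[0,0,-1],[0,0,-1],[0,0,-1]],"claw":[1,1,1,1,1]}' |tail -6
$H '{"turn":[[0,0,0],[0,0,0],[0,0,0],[0,0,0],[0,0,0]],"dp":[[0.8,0,-0.8],[0.8,0,-0.8],[0.8,0,-0.8],[0,0,0],[0,0,0]],"claw":[1,1,1,1,1]}' >/dev/null
python3 - <<'E'
from h import *
p,M=pose(); print(p,bot.get_state()['q'])
im,d=save('side','s5'); cv2.imwrite('pics/s5c.png',cv2.resize(cv2.imread('pics/s5.png')[130:300,180:420],(800,567),interpolation=cv2.INTER_CUBIC))
print([(np.round(r['point'],3),r['conf']) for r in bot.mark_of('side','cup_mid')])
im,d=save('scene','c5')
for l in('paddle_grip','pocket','walnut_mid','paddle'): print(l,[(np.round(r['point'],3).tolist(),round(r['conf'],2)) for r in bot.mark_of('scene',l)])
E
```

```text
contact_force: [-3.7, -0.3, 5.3]
width: 0.0593
gripper_force: 54.5
contact_force: [0.3, 0.1, -0.1]
width: 0.0856
gripper_force: 0.0
clock: 22.3
tool_pos: [0.5399, -0.294, 0.1293]
eef_rot: [3.141, -0.784, 1.113]
contact_force: [0.6, 0.4, 0.1]
width: 0.0856
gripper_force: 0.0
[ 0.54046334 -0.29376336  0.21380717] [-0.92539917  0.53202248  0.42832324  1.88627567  0.68251515  0.95198063]
[(array([ 0.521, -0.399,  0.038]), 0.82), (array([ 0.577, -0.217,  0.04 ]), 0.69)]
paddle_grip [([0.402, 0.183, 0.013], 0.96), ([0.422, -0.156, 0.005], 0.9), ([0.166, 0.307, 0.01], 0.77)]
pocket [([0.491, 0.222, 0.019], 0.86), ([0.353, -0.147, 0.016], 0.83), ([0.241, 0.317, 0.012], 0.59), ([0.579, -0.215, 0.08], 0.34)]
walnut_mid [([0.501, 0.212, 0.037], 0.47)]
paddle [([0.232, 0.32, 0.002], 0.91), ([0.49, 0.225, -0.003], 0.88), ([0.352, -0.145, 0.002], 0.58), ([0.499, 0.212, 0.036], 0.52)]
```

View pics/s5c.png

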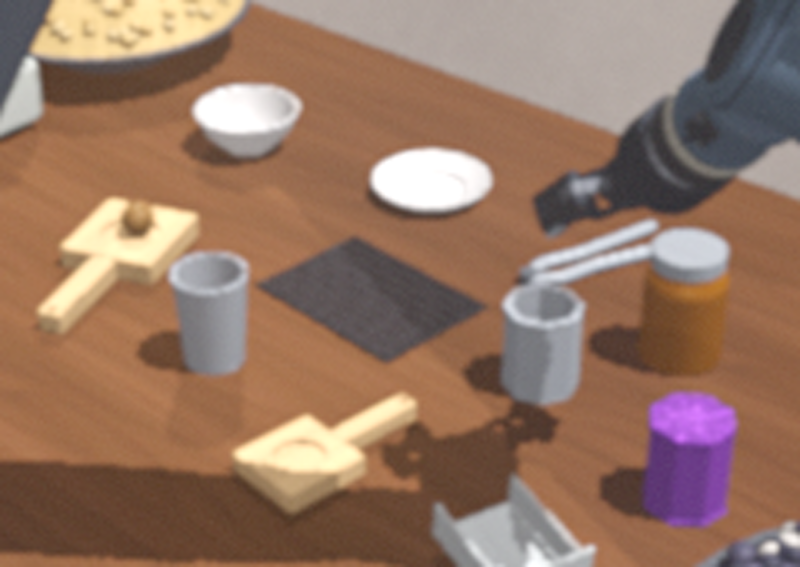

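Cup stands mouth-up, free, at crop (540,345); the walnut still sits in its pocket (138,215). On to the paddle.

```bash
cat > pad.py <<'E'
from h import *
def paddle(cam,d,c):
    v,u=np.mgrid[0:420:1,0:560:1]; Rm=R.from_euler('xyz',c['rotation']).as_matrix()
    P=np.stack([(u-c['cx'])/c['fx']*d,-(v-c['cy'])/c['fy']*d,-d],-1)@Rm.T+c['position']
    m=(d>0)&(abs(P[...,2]-.021)<.007)&(abs(P[...,0]-.43)<.16)&(abs(P[...,1]-.20)<.15)
    n,lab,st,ce=cv2.connectedComponentsWithStats(m.astype(np.uint8)); k=1+np.argmax(st[1:,4])
    Q=P[lab==k][:,:2]; rc=cv2.minAreaRect(Q.astype(np.float32)); print('n',len(Q),rc)
    a=np.radians(22)
    for _ in range(5):
        e=np.array([np.cos(a),np.sin(a)]); f=np.array([-e[1],e[0]]); s=Q@e; t=Q@f; s0=s.min()
        h=(s<s0+.09)&(s>s0+.015); bins=np.floor((s[h]-s0)/.005); mids=[[s[h][bins==b].mean(),(t[h][bins==b].max()+t[h][bins==b].min())/2] for b in np.unique(bins)]
        mids=np.array(mids); k=np.polyfit(mids[:,0],mids[:,1],1); a+=np.arctan(k[0])
    w=[np.ptp(t[h][bins==b]) for b in np.unique(bins)]
    bd=s>s0+.115; tc=np.polyval(k,(s.max()+s0)/2)
    print('az',np.degrees(a),'len',np.ptp(s),'handle w',np.median(w),'board w',np.ptp(t[bd]))
    far=s.max(); pk=far-.05
    print('pocket',pk*e+np.polyval(k,pk)*f,'grip',(pk-.095)*e+np.polyval(k,pk-.095)*f)
    return a
E
python3 - <<'E'
from pad import *
paddle('scene',np.load('c5_d.npy'),bot.calibration('scene'))
p,M=pose()
p1=np.array([.50,-.2,.27]); M1=Rd(AZ,0,LA); plan(p,M,p1,M1,10)
plan(p1,M1,np.array([.40,.185,.25]),Rd(112.5,0,22),30)
E
```

```text
n 2311 ((0.44621363282203674, 0.20100200176239014), (0.20621997117996216, 0.09614652395248413), 20.465330123901367)
az 20.81862778790742 len 0.2062392917912788 handle w 0.02307034038249225 board w 0.09641219992553271
pocket [0.49589046 0.21985166] grip [0.40709299 0.18608763]
10 rows turn [-0.0, -0.65, 0.0] dp [0.34, -0.31, -0.11]
30 rows turn [-0.0, -0.0, -0.67] dp [0.62, 0.3, 0.03]
```

```bash
H="python3 -m handwheel"
for i in 1 2; do $H '{"turn":[[0,-0.65,0],[0,-0.65,0],[0,-0.65,0],[0,-0.65,0],[0,-0.65,0]],"dp":[[0.34,-0.31,-0.11],[0.34,-0.31,-0.11],[0.34,-0.31,-0.11],[0.34,-0.31,-0.11],[0.34,-0.31,-0.11]],"claw":[1,1,1,1,1]}'; done >/dev/null
for i in 1 2 3 4 5 6; do $H '{"turn":[[0,0,-0.67],[0,0,-0.67],[0,0,-0.67],[0,0,-0.67],[0,0,-0.67]],"dp":[[0.62,0.3,0.03],[0.62,0.3,0.03],[0.62,0.3,0.03],[0.62,0.3,0.03],[0.62,0.3,0.03]],"claw":[1,1,1,1,1]}'; done |tail -6
$H '{"turn":[[0,0,0],[0,0,0]],"dp":[[0,0,0],[0,0,0]],"claw":[1,1]}' >/dev/null
python3 - <<'E'
from pad import *
p,M=pose(); print(p,bot.get_state()['q'])
c=bot.calibration('wrist'); im,d=save('wrist','w6')
try: paddle('wrist',d,c)
except Exception as e: print(e)
for l in('paddle_grip','pocket','walnut_mid'): print(l,[(np.round(r['point'],3).tolist(),round(r['conf'],2)) for r in bot.mark_of('wrist',l)])
az=20.6+90; G=np.array([.407,.186,.10])+.016*np.array([np.cos(np.radians(20.6)),np.sin(np.radians(20.6)),0])
plan(p,M,G,Rd(az,0,20.6),8)
E
```

```text
clock: 27.15
tool_pos: [0.3964, 0.1863, 0.2503]
eef_rot: [3.138, 0.002, -2.755]
contact_force: [1.0, 0.0, -0.5]
width: 0.0855
gripper_force: 0.0
[0.3975205  0.18619198 0.25066788] [ 0.28262422 -0.17871886 -0.11139396  1.63457323  0.0035064  -0.09963087]
n 9269 ((0.4445599317550659, 0.19892193377017975), (0.2071126401424408, 0.09610362350940704), 20.87803840637207)
az 20.600930088034005 len 0.20710026852289143 handle w 0.02330576843241489 board w 0.09623346061935434
pocket [0.49472181 0.21773927] grip [0.4057967  0.18431287]
paddle_grip [([0.404, 0.185, 0.015], 0.71), ([0.491, 0.22, 0.018], 0.5)]
pocket [([0.491, 0.218, 0.015], 0.89), ([0.24, 0.321, 0.013], 0.67)]
walnut_mid [([0.501, 0.211, 0.038], 0.79)]
8 rows turn [0.0, 0.0, 0.02] dp [-0.12, -0.02, 0.75]
```

View pics/w6.png

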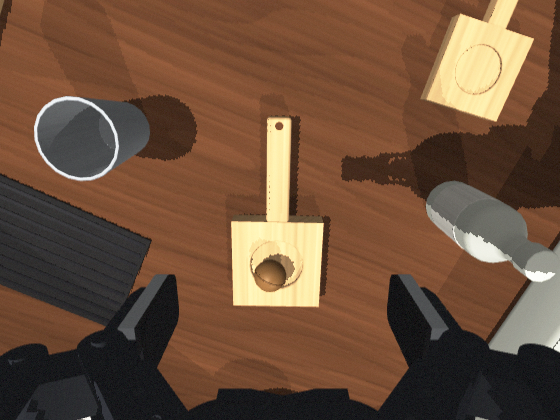

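Wrist view: handle at (280,170) upright in the picture, pocket (276,262) with the walnut at (270,276). Measured sizes fit. Grip 15 mm boardward of the handle middle.

```bash
H="python3 -m handwheel"
$H '{"turn":[[0,0,0.04],[0,0,0.04],[0,0,0.04],[0,0,0.04],[0,0,0]],"dp":[[-0.2,0,0.9],[-0.2,0,0.9],[-0.2,0,0.9],[-0.2,0,0.9],[-0.15,0,0.9]],"claw":[0.7,0.7,0.7,0.7,0.7]}' >/dev/null
$H '{"turn":[[0,0,0],[0,0,0],[0,0,0]],"dp":[[0,0,0.9],[0,0,0.6],[0,0,0]],"claw":[0.7,0.7,0.7]}'|tail -6
python3 - <<'E'
from h import *
p,M=pose(); e=np.array([np.cos(np.radians(20.6)),np.sin(np.radians(20.6)),0])
plan(p,M,np.array([.4065,.185,.021])+.015*e,Rd(110.6,0,20.6),6); print(p)
E
```

```text
clock: 28.35
tool_pos: [0.4182, 0.1946, 0.0979]
eef_rot: [3.138, -0.003, -2.779]
contact_force: [-0.4, 0.4, -0.9]
width: 0.0599
gripper_force: 0.0
6 rows turn [0.01, -0.0, 0.0] dp [-0.01, -0.03, 0.51]
[0.4181511  0.19459842 0.09787676]
```

```bash
H="python3 -m handwheel"
$H '{"turn":[[0.03,0,0],[0.03,0,0],[0,0,0],[0,0,0],[0,0,0]],"dp":[[-0.03,-0.1,0.6],[-0.03,-0.1,0.6],[0,0,0.6],[0,0,0.6],[0,0,0]],"claw":[0.7,0.7,0.7,0.7,0.7]}'|tail -6
python3 - <<'E'
from h import *
p,M=pose(); e=np.array([np.cos(np.radians(20.6)),np.sin(np.radians(20.6)),0])
plan(p,M,np.array([.4065,.185,.021])+.015*e,Rd(110.6,0,20.6),1); print(p)
E
```

```text
clock: 28.85
tool_pos: [0.4224, 0.1908, 0.0397]
eef_rot: [-3.138, 0.0, -2.778]
contact_force: [-0.3, -0.2, 0.2]
width: 0.0599
gripper_force: 0.0
1 rows turn [-0.03, 0.0, 0.03] dp [0.08, 0.01, 0.75]
[0.4223689  0.19080566 0.03969949]
```

```bash
H="python3 -m handwheel"
$H '{"turn":[[-0.03,0,0.03],[0,0,0],[0,0,0]],"dp":[[0.05,0,0.4],[0,0,0.35],[0,0,0]],"claw":[0.7,0.6,0.5]}'|tail -6
$H '{"turn":[[0,0,0],[0,0,0],[0,0,0],[0,0,0],[0,0,0]],"dp":[[0,0,0],[0,0,0],[0,0,0],[0,0,0],[0,0,0]],"claw":[0.42,0.38,0.35,0.32,0.3]}' 25|tail -6
$H '{"turn":[[0,0,0],[0,0,0],[0,0,0],[0,0,0],[0,0,0]],"dp":[[0,0,0],[0,0,0],[0,0,0],[0,0,0],[0,0,0]],"claw":[0.28,0.26,0.2,0.1,0]}' 30|tail -6
python3 -m handwheel '{"turn":[[0,0,0],[0,0,0],[0,0,0],[0,0,0],[0,0,0]],"dp":[[0,0,0],[0,0,0],[0,0,0],[0,0,0],[0,0,0]],"claw":[0,0,0,0,0]}' 100|tail -6
```

```text
clock: 29.15
tool_pos: [0.4215, 0.1905, 0.0212]
eef_rot: [-3.141, 0.002, -2.782]
contact_force: [-0.4, -0.3, -0.5]
width: 0.0427
gripper_force: 0.0
clock: 29.65
tool_pos: [0.4224, 0.1909, 0.0224]
eef_rot: [-3.141, 0.004, -2.781]
contact_force: [0.2, 0.9, 0.7]
width: 0.0258
gripper_force: 0.0
clock: 30.15
tool_pos: [0.4224, 0.1911, 0.0225]
eef_rot: [3.141, 0.004, -2.781]
contact_force: [-0.7, 1.5, 3.4]
width: 0.0234
gripper_force: 31.4
clock: 30.65
tool_pos: [0.4228, 0.191, 0.0228]
eef_rot: [-3.141, 0.005, -2.781]
contact_force: [-1.5, 0.9, 4.8]
width: 0.0214
gripper_force: 101.7
```

```bash
H="python3 -m handwheel"
$H '{"turn":[[0,0,0],[0,0,0],[0,0,0],[0,0,0],[0,0,0]],"dp":[[0,0,-0.05],[0,0,-0.1],[0,0,-0.15],[0,0,-0.2],[0,0,-0.2]],"claw":[0,0,0,0,0]}'|tail -6
for i in 1 2 3 4; do $H '{"turn":[[0,0,0],[0,0,0],[0,0,0],[0,0,0],[0,0,0]],"dp":[[0,0,-0.22],[0,0,-0.22],[0,0,-0.22],[0,0,-0.22],[0,0,-0.22]],"claw":[0,0,0,0,0]}'; done >/dev/null
$H '{"turn":[[0,0,0],[0,0,0],[0,0,0],[0,0,0]],"dp":[[0,0,-0.15],[0,0,-0.1],[0,0,-0.05],[0,0,0]],"claw":[0,0,0,0]}'|tail -6
cat > tilt.py <<'E'
from h import *
for cam in('side','scene'):
    im,d=save(cam,'t_'+cam); c=bot.calibration(cam)
    P=[(np.round(r['point'],3).tolist(),round(r['conf'],2)) for l in('pocket','walnut_mid','paddle_grip') for r in bot.mark_of(cam,l)[:2]]; print(cam,P)
    v,u=np.mgrid[0:420,0:560]; Rm=R.from_euler('xyz',c['rotation']).as_matrix()
    X=np.stack([(u-c['cx'])/c['fx']*d,-(v-c['cy'])/c['fy']*d,-d],-1)@Rm.T+c['position']
    p,M=pose(); e=-M[:,0]; q=p+.080*e; r=(X-q)@np.array([e,M[:,1]]).T
    m=(d>0)&(abs(r[...,0])<.046)&(abs(r[...,1])<.044)&(abs(X[...,2]-p[2])<.03)&(np.hypot(r[...,0],r[...,1])>.031)
    x=X[m]; A=np.c_[(x-q)@e,(x-q)@M[:,1],np.ones(len(x))]; w=np.ones(len(x),bool)
    for _ in range(5):
        k=np.linalg.lstsq(A[w],x[w,2],rcond=None)[0]; w=abs(A@k-x[:,2])<.004
    print('slopes along handle, across, top z',k,w.sum(),len(x))
print(p,M[2],bot.get_state()['width'])
E
python3 tilt.py
```

```text
clock: 31.15
tool_pos: [0.4219, 0.1906, 0.0397]
eef_rot: [-3.141, 0.003, -2.782]
contact_force: [0.1, -1.0, -1.9]
width: 0.0221
gripper_force: 100.8
clock: 33.55
tool_pos: [0.4218, 0.1907, 0.1572]
eef_rot: [-3.141, 0.003, -2.781]
contact_force: [0.6, -0.4, -2.3]
width: 0.0217
gripper_force: 100.8
side [([0.35, -0.149, 0.008], 0.8), ([0.492, 0.218, 0.147], 0.72), ([0.503, 0.215, 0.172], 0.56), ([0.4, 0.182, 0.145], 0.64)]
slopes along handle, across, top z [-0.00587498  0.00671775  0.15493251] 127 131
scene [([0.354, -0.146, 0.014], 0.92), ([0.491, 0.218, 0.152], 0.91), ([0.5, 0.214, 0.17], 0.79), ([0.403, 0.179, 0.147], 0.97), ([0.166, 0.308, 0.008], 0.64)]
slopes along handle, across, top z [-0.00552681  0.0014474   0.15496585] 1337 1341
[0.4216824  0.19067967 0.15695829] [-3.12385081e-03 -2.56854154e-04 -9.99995088e-01] 0.021648019452878475
```

Level to under 0.01 rad, walnut in pocket, floor at 0.15 m. Carry it smoothly along tool −y by 0.249 m.

```bash
H="python3 -m handwheel"
$H '{"turn":[[0,0,0],[0,0,0],[0,0,0],[0,0,0],[0,0,0]],"dp":[[0,-0.05,0],[0,-0.1,0],[0,-0.15,0],[0,-0.2,0],[0,-0.25,0]],"claw":[0,0,0,0,0]}'|tail -6
$H '{"turn":[[0,0,0],[0,0,0],[0,0,0],[0,0,0],[0,0,0]],"dp":[[0,-0.3,0],[0,-0.35,0],[0,-0.4,0],[0,-0.4,0],[0,-0.4,0]],"claw":[0,0,0,0,0]}'>/dev/null
for i in 1 2 3; do $H '{"turn":[[0,0,0],[0,0,0],[0,0,0],[0,0,0],[0,0,0]],"dp":[[0,-0.4,0],[0,-0.4,0],[0,-0.4,0],[0,-0.4,0],[0,-0.4,0]],"claw":[0,0,0,0,0]}'; done >/dev/null
$H '{"turn":[[0,0,0],[0,0,0],[0,0,0],[0,0,0],[0,0,0]],"dp":[[0,-0.35,0],[0,-0.3,0],[0,-0.25,0],[0,-0.2,0],[0,-0.15,0]],"claw":[0,0,0,0,0]}'>/dev/null
$H '{"turn":[[0,0,0],[0,0,0],[0,0,0],[0,0,0],[0,0,0]],"dp":[[0,-0.1,0],[0,-0.05,0],[0,0,0],[0,0,0],[0,0,0]],"claw":[0,0,0,0,0]}'|tail -6
$H '{"turn":[[0,0,0],[0,0,0],[0,0,0],[0,0,0],[0,0,0]],"dp":[[0,0,0],[0,0,0],[0,0,0],[0,0,0],[0,0,0]],"claw":[0,0,0,0,0]}'|tail -6
python3 tilt.py; python3 -c "
import cv2
cv2.imwrite('pics/t7.png',cv2.resize(cv2.imread('pics/t_scene.png')[100:360,120:400],(800,600)[:1]+(600,)) )"
```

```text
clock: 34.45
tool_pos: [0.4286, 0.1727, 0.1571]
eef_rot: [-3.141, 0.003, -2.781]
contact_force: [0.2, -0.2, -1.2]
width: 0.0215
gripper_force: 100.8
clock: 37.45
tool_pos: [0.5098, -0.043, 0.1572]
eef_rot: [-3.141, 0.003, -2.781]
contact_force: [0.2, 0.7, -1.6]
width: 0.0215
gripper_force: 100.8
clock: 37.95
tool_pos: [0.5099, -0.0433, 0.1572]
eef_rot: [-3.141, 0.003, -2.781]
contact_force: [-1.1, 0.6, -1.1]
width: 0.0212
gripper_force: 100.8
side [([0.348, -0.149, 0.009], 0.75), ([0.581, -0.019, 0.153], 0.67), ([0.595, -0.02, 0.172], 0.51), ([0.49, -0.051, 0.147], 0.75), ([0.429, -0.159, 0.01], 0.69)]
slopes along handle, across, top z [-0.00384461 -0.00534465  0.15427702] 131 132
scene [([0.582, -0.013, 0.158], 0.9), ([0.239, 0.316, 0.014], 0.84), ([0.588, -0.02, 0.168], 0.55), ([0.578, -0.214, 0.081], 0.53), ([0.493, -0.053, 0.147], 0.75), ([0.166, 0.311, 0.007], 0.7)]
slopes along handle, across, top z [-0.00203981 -0.00085557  0.15509513] 997 1000
[ 0.50987765 -0.04324326  0.15720031] [-3.42367318e-03 -2.74257962e-04 -9.99994102e-01] 0.021253008755948016
```

View pics/t7.png

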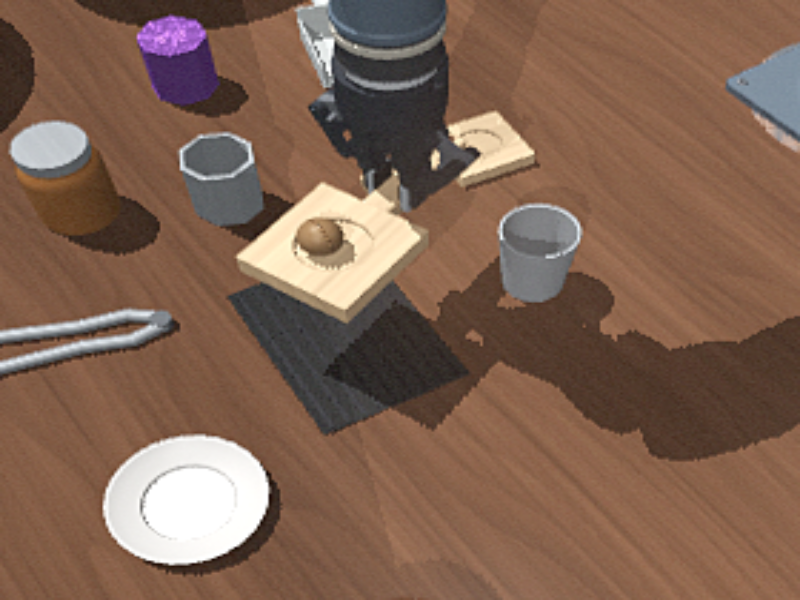

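The view shows the paddle level over the mat with the walnut in its pocket (320,236) and the cup mouth-up (220,178). All conditions are met, so I'm handing in.

```bash
python3 -c "
from bench import bot
print(bot.hand_in())"
```

```text
the job is handed in; nothing more can be done
None
```

The job is handed in (no verdict was returned): the cup stands mouth-up on the counter, and the paddle is held level 15 cm above the mat with the walnut in its pocket.

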